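# Put the corner tray away and show the spare pivot

## Task

The customer does not want the rubber gasket corners: slide the loaded yellow tray fully home into the bay of the galvanised station, fin last, with its corners still in it. Then lift the red-tabbed steel flap well open, leave it standing open, draw out the bronze pivot insert hidden underneath and finish holding it in the gripper, still and upright, about 15 cm above the middle of the green pad. Leave the goods on display and the other things on the counter alone.

Things in the scene. Friction and masses are not known exactly. Their poses are not given: they have to be found in the camera images.
- station: Galvanised gasket station fixed to the counter: a low open-topped bay for the tray, with a covered well behind it. Origin on the counter (z 0) in the middle of the bay; its y axis points from the bay's mouth inwards to the well, x across, z up. The bay runs from y -60 mm (mouth) to +60 mm (back stop), 96 mm wide between its side walls, without a floor of its own
- bay_mouth (a point): Middle of the bay's mouth on the counter, 60 mm from the station's origin towards its -y; axes as the station's. Side walls 40 mm high; their top lips reach in to x +-40 mm at heights 36 to 40 mm, so the tray goes in only by sliding along +y on the counter. Two 32 mm guides flare outwards in front of the mouth to about x +-65, y -28 mm from here
- well (a point): Middle of the well's inner floor, in the station at x 0, y +139, z +20 mm; axes as the station's. The well is a square box, outside 158 x 158 mm, inside 150 x 150 mm, rim 83 mm above the counter
- tray: Yellow open-topped tray, 90 mm (x) by 120 mm (y) by 28 mm high, wall and floor 4 mm, 0.25 kg, loaded with three rubber corners. Origin under its centre; it stands on the counter. Its +y end goes into the bay first; a black grip fin stands at its -y end. Pushed fully home against the back stop its origin and axes coincide with those of the station
- tray_fin (a point): Grip point of the tray's black fin, at x 0, y -82 mm, z 42 mm in the tray's frame (axes as the tray's). The fin is 12 mm thick along tray x, spans tray y -60 to -96 mm, and z 16 to 60 mm
- flap (a joint): Hinge angle of the steel cover flap over the well, rad: 0 shut, growing as its free edge lifts, 1.57 upright, stop at 1.9. The hinge is stiff and stays wherever it is left (about 3 N at the tab moves it)
- flap_hinge (a point): Middle of the flap's hinge line, on the station at x +79, y +139, z 84 mm; the hinge turns about the station's y axis. The flap is 158 x 158 x 4 mm; shut, its upper face is 88 mm above the counter and it reaches from here to 158 mm towards the station's -x
- flap_tab (a point): Grip point of the red lifting tab that stands on the flap near its free edge. With the flap shut it is 148 mm from the hinge line towards the station's -x and 26 mm above the hinge line. The tab is 16 mm wide along the hinge (station y), 12 mm the other way, and stands 36 mm up from the flap's upper face; this point is 22 mm above that face. It swings with the flap
- pivot: The spare part hidden in the well: a bronze glass-door pivot insert of 0.4 kg standing upright on the well's floor. Foot plate 70 (x) by 44 (y) by 8 mm, with a neck 30 (x) by 18 (y) mm rising from its middle to 50 mm above the underside; the neck is gripped across its 18 mm (y). Origin at the centre of the underside, z up the neck
- pad: Flat round dark green showing pad on the counter, 90 mm across, 2 mm thick, cannot be pushed; origin at its centre on the counter
- corner0: Black rubber gasket corner (an L, 34 x 28 mm, 14 mm high, 20 g) lying in the tray; origin near its middle, on its underside
- corner1: Black rubber gasket corner (an L, 34 x 28 mm, 14 mm high, 20 g) lying in the tray; origin near its middle, on its underside
- corner2: Black rubber gasket corner (an L, 34 x 28 mm, 14 mm high, 20 g) lying in the tray; origin near its middle, on its underside
- hinge: Bystander: bronze pivot hinge, 85 x 72 x 14 mm, lying on the slate ledge (top 130 mm high) along the left side of the counter; origin under its middle
- handle: Bystander: black window handle, 140 mm long, on the slate ledge; origin under its mounting plate
- shovel: Bystander: red glazing shovel with hardwood grip, 160 mm long, on the slate ledge; origin under its middle
- turnbuckle: Bystander: brass turnbuckle, 140 mm long, on the slate ledge; origin under its middle
- tape: Bystander: yellow tape measure, 70 x 35 x 66 mm, on the counter; origin under its middle
- cleaner: Bystander: glass cleaner bottle, 60 mm across, 160 mm high, on the counter; origin under its middle

How it is judged:
By the outcome, as a careful person would: the job done as asked, in the order asked, and still so for the second after the job is handed in, while the arm keeps its last pose, push and grip.
It also fails if it takes over 69 s, if anything falls off the work surface, if the arm or the gripper's body presses on something with over 40 N, if the wrist force passes 120 N, or if a joint passes its speed limit or range.

## Robot

A 7-joint arm with a two-finger parallel gripper is mounted at the origin on the work surface. World frame = base frame: x ahead of the robot, y to its left, z up, the work surface at z = 0. Lengths are in m, angles in rad, forces in N, time in s.
With the tool pointing down it reaches from about 0.35 to 0.9 m from the base axis. Payload 8.1 kg.
Tool frame: the origin (TCP) lies midway between the tips of the shut fingers; the grasp point (between the pads) lies 19 mm behind it; z points along the fingers, y is the line along which they close (so a half turn about z gives the same grasp; the last joint's range is limited). The gripper opens to 92 mm and grips with 3 to 60 N. Pads are 19 mm wide; open, the fingers measure 130 mm over their backs; the gripper's body (75 mm by 190 mm) begins 47 mm behind the grasp point.
Start: joints at [1.187, 0.434, 0.025, 1.573, -0.012, 1.134, -0.075], TCP at [0.173, -0.601, 0.227] pointing down, gripper open.
Joint ranges: [-2.62, 2.62], [-0.44, 2.09], [-1.27, 1.32], [0.08, 2.57], [-1.32, 4.46], [0.12, 2], [-2.74, 2.74]. Speed limits (rad/s): [2.22, 2.22, 3.01, 3.01, 3.14, 3.14, 3.14].

## Interface

Orientations are given as a rotation vector (axis times angle).
In Python, from cell import observe, get_image, camera_model, sign_off, recognise, silhouettes gives the robot as it stands.
- The arm moves only by the tool apply_moves, never from a script. Its argument "motion" is a list of rows, each an object of numbers: "x", "y", "z": the shift along the world's x, y, z in cm; "yaw": the turn about the world's z in degrees; "hand": the opening, from -1 (shut) to 1 (fully open), so that 0 is half open. In form: [{"x": .., "y": .., "z": .., "yaw": .., "hand": ..}, ...]. A call has 1 to 10 rows; each row is the pose to reach, as a shift and turn from the pose commanded when the call began; what a row does not reach only later rows make up. A row lasts 1/8 s, in which the tool goes at most 62.5 mm and 10.7 degrees, less where a joint would pass 70% of its speed; a pose out of reach is approached as far as the arm can. A call with a gripper value outside its range is refused whole. The fingers move at their own pace and stop on an object; "newtons" is the grip in N (left out, the last holds). Time passes only in rows, so rows that repeat a pose let the fingers close. It gives the time, the measured TCP pose, the force, the opening and the grip force at its end, in the units of the state.
- observe(): the state, without advancing time (a new reading comes with each control period).
- get_image(name): name is "side" or "top"; returns the picture (384x512x3 uint8, blue, green, red); there is no depth.
- camera_model(name): a dict with "camera_matrix" (3x3 intrinsics, pixels), "T" (4x4, takes a point from camera to world coordinates). Camera axes: x right, y up, looking along -z (the intrinsics and any distortion apply to the point x, -y, -z); pixel columns grow to the right and rows downward; lengths in m; the calibration is good to about 2 mm. A picture is of the moment at which its call begins. camera_model takes no time and is no camera call.
- sign_off(): hands the job in; it is judged then, once.
Trained networks look in the newest picture that a camera, given by its name, has taken for a name from the list of things; names that differ only in an ending like _2 or _b are one class to them, and where a whole thing is asked for, a point or a joint stands for the part that bears it (a point fixed in the world has none). Each returns a list of dicts, best first, with "p" (0 to 1); they miss things now and then, are a little off and sometimes report something else, mostly with a low value. They report only what shows in the picture. A call takes as long as a camera call.
- recognise(query, camera): "rect" ([left, top, right, bottom] in pixels, round what is visible of it).
- silhouettes(query, camera): "mask" (384x512 bool, what is visible of it) and "rect" ([left, top, right, bottom] in pixels, round what is visible of it).
The state is a dict: "clock": time; "joints": joint angles; "dq": joint speeds; "joint_efforts": joint torques, N m; "position": TCP position; "ee_rot": TCP orientation; "force": force on the tool from outside, world axes, zero at the start; "ft_torque": the same for the moment, N m; "width": opening from 0.0 (shut) to 1.0 (fully open); "gripper_force": force on a finger pad.
Only numpy, scipy, OpenCV 4.12 (cv2) and the standard library are available. Lean on these libraries where they do the work, as an engineer would, in place of code of your own. Each camera call takes 0.05 s, during which the arm holds its last target. There are 200 camera calls.

## Working session

There is one attempt and no reset: what is moved stays moved. The work goes in short steps, Python scripts to look and compute and a tool call to move; the robot and the scene stay as the last step left them, time stands still between calls to the robot, and variables do not carry over. Pictures are saved under pics/ and viewed, at most 10 in all, crops included, and the job is handed in when it is done.

Besides the shell and the picture viewer there is one more tool, called after ">>>" by a JSON object that holds its "op" and its "data", one argument or row to a line. apply_moves: Moves the arm, as the interface text tells. Its arguments: {"type":"object","properties":{"motion":{"type":"array","items":{"type":"object","properties":{"x":{"type":"number"},"y":{"type":"number"},"z":{"type":"number"},"yaw":{"type":"number"},"hand":{"type":"number"}}}},"newtons":{"type":"number"}},"required":["motion"]}

```bash
mkdir -p pics
cat > h.py <<'E'
import numpy as np, cv2
from cell import *
def cam(n):
    c=camera_model(n); return np.array(c["camera_matrix"]),np.array(c["T"]),c
def ray(n,px):
    K,T,_=cam(n); p=np.linalg.inv(K)@np.array([px[0],px[1],1.]); d=T[:3,:3]@np.array([p[0],-p[1],-p[2]]); return T[:3,3],d
def at(n,px,z):
    o,d=ray(n,px); return o+d*(z-o[2])/d[2]
def proj(n,P):
    K,T,_=cam(n); q=np.linalg.inv(T)@np.append(P,1); p=K@np.array([q[0],-q[1],-q[2]]); return p[:2]/p[2]
E
python3 - <<'E'
from h import *
for n in("top","side"):
    cv2.imwrite(f"pics/{n}0.png",get_image(n)); c=cam(n); print(n,{k:v for k,v in c[2].items()})
    for q in("station","tray","tray_fin","flap","flap_tab","pad"):
        for r in recognise(q,n)[:2]: print(q,r["p"],np.round(r["rect"]))
s=observe(); print(s["clock"],s["position"],s["ee_rot"])
E
```

```text
top {'camera_matrix': array([[498.29018633,   0.        , 259.12856355],
       [  0.        , 498.29018633, 201.73106974],
       [  0.        ,   0.        ,   1.        ]]), 'T': array([[-1.03743587e-02,  9.82096185e-01, -1.88094273e-01,
         2.87122896e-01],
       [-9.99943430e-01, -1.06307237e-02, -3.54191899e-04,
         6.30635358e-03],
       [-2.34742877e-03,  1.88079958e-01,  9.82150914e-01,
         1.54096496e+00],
       [ 0.00000000e+00,  0.00000000e+00,  0.00000000e+00,
         1.00000000e+00]])}
station 0.69 [190. 137. 210. 164.]
station 0.56 [158. 188. 262. 245.]
tray 0.87 [311. 208. 368. 247.]
tray_fin 0.97 [312. 210. 368. 247.]
tray_fin 0.26 [157. 192. 216. 237.]
flap 0.89 [158. 188. 216. 237.]
flap_tab 0.81 [156. 186. 221. 244.]
flap_tab 0.17 [159. 182. 264. 246.]
pad 0.89 [270. 164. 301. 192.]
pad 0.43 [192. 136. 205. 166.]
side {'camera_matrix': array([[490.06037412,   0.        , 253.23059186],
       [  0.        , 490.06037412, 193.85937124],
       [  0.        ,   0.        ,   1.        ]]), 'T': array([[-0.90805682,  0.23954342, -0.34358661, -0.02239755],
       [-0.41880458, -0.53095   ,  0.73667824,  1.23919633],
       [-0.00596089,  0.81284134,  0.58245465,  1.08078224],
       [ 0.        ,  0.        ,  0.        ,  1.        ]])}
station 0.65 [194. 212. 282. 269.]
station 0.39 [197. 214. 265. 256.]
tray 0.89 [280. 161. 310. 195.]
tray_fin 0.97 [282. 163. 308. 199.]
tray_fin 0.28 [296. 180. 305. 183.]
flap 0.78 [195. 214. 265. 255.]
flap_tab 0.69 [197. 216. 264. 257.]
flap_tab 0.62 [278. 162. 309. 198.]
pad 0.64 [227. 194. 252. 206.]
0.7 [ 0.17319469 -0.60053614  0.22675933] [3.11062478e+00 4.39500328e-01 2.24068471e-05]
```

View pics/top0.png

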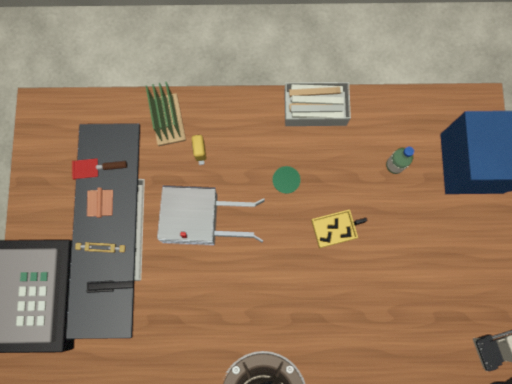

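View pics/side0.png

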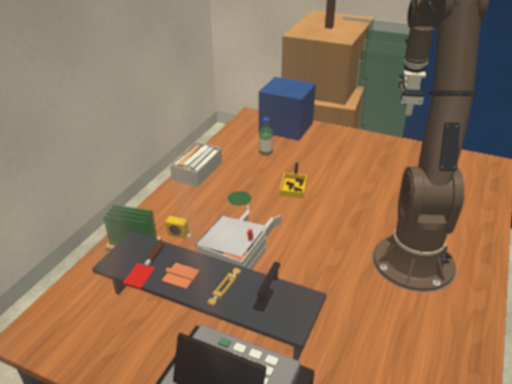

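Run:
```python
from h import *
im=get_image("top"); get_image("side")
out=im.copy()
big=cv2.resize(im[150:255,140:380],None,fx=3.3,fy=3.3,interpolation=cv2.INTER_CUBIC)
for q,c in(("flap",(0,0,255)),("tray",(255,0,0)),("pad",(255,0,255))):
    for n in("top","side"):
        r=silhouettes(q,n)
        if not r: print(q,n,"none");continue
        m=r[0]["mask"].astype(np.uint8)
        cs=max(cv2.findContours(m,0,cv2.CHAIN_APPROX_NONE)[0],key=cv2.contourArea)
        np.save(f"m_{q}_{n}.npy",m)
        rr=cv2.minAreaRect(cs); print(q,n,r[0]["p"],rr)
        if n=="top":
            z={"flap":.088,"tray":.028,"pad":.002}[q]
            g=np.array([at(n,p,z)[:2] for p in cs[:,0]]).astype(np.float32)
            print("  world",cv2.minAreaRect(g*1000),np.round(cv2.boxPoints(cv2.minAreaRect(g*1000))))
            cv2.drawContours(big,[((cs-[140,150]+.5)*3.3).astype(int)],-1,c,1)
cv2.imwrite("pics/big.png",big)
```

```text
flap top 0.96 ((186.00282287597656, 213.43490600585938), (54.426841735839844, 51.95092010498047), 2.4895529747009277)
  world ((533.181640625, 222.1952362060547), (159.252197265625, 155.47296142578125), 86.89554595947266) [[451. 147.]
 [606. 138.]
 [615. 297.]
 [460. 306.]]
flap side 0.64 ((230.55885314941406, 235.26475524902344), (61.36151123046875, 36.62287902832031), 14.03624439239502)
tray top 0.73 ((340.38238525390625, 226.52943420410156), (29.346811294555664, 53.35783767700195), 75.96376037597656)
  world ((497.1524658203125, -241.2015380859375), (89.85895538330078, 164.79421997070312), 13.367400169372559) [[ 434. -171.]
 [ 472. -332.]
 [ 560. -311.]
 [ 522. -151.]]
tray side 0.97 ((293.2923278808594, 179.1615447998047), (25.179048538208008, 34.9777946472168), 7.125016689300537)
pad top 0.58 ((286.0, 179.5), (27.0, 28.0), 90.0)
  world ((652.959716796875, -79.15723419189453), (88.905029296875, 88.00531768798828), 89.12722778320312) [[ 608. -123.]
 [ 696. -124.]
 [ 698.  -35.]
 [ 610.  -34.]]
pad side 0.52 ((239.5, 197.5), (13.0, 23.0), 90.0)
```

View pics/big.png

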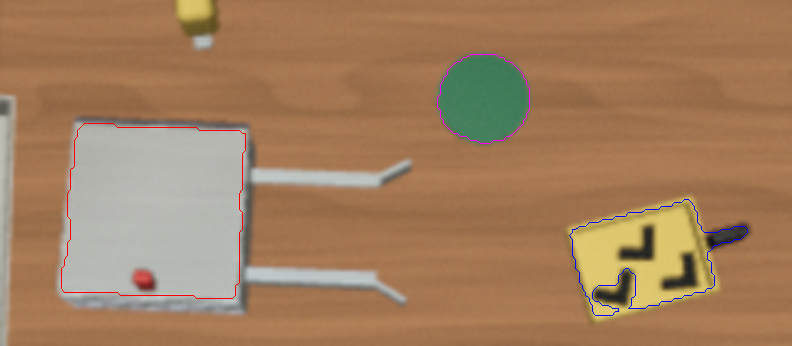

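```bash
cat > fit.py <<'E'
from h import *
from scipy.optimize import minimize
S=4
def box(x0,x1,y0,y1,z0,z1): return np.array([[x,y,z] for x in(x0,x1) for y in(y0,y1) for z in(z0,z1)])/1000
MODEL={"tray":[box(-45,45,-60,60,0,28)],"fin":[box(-6,6,-96,-60,16,60)],
 "well":[box(-79,79,60,218,0,88)],"walls":[box(-52,-40,-60,60,0,40),box(40,52,-60,60,0,40)]}
def place(P,q):
    c,s=np.cos(q[2]),np.sin(q[2]); return np.c_[P[:,0]*c-P[:,1]*s+q[0],P[:,0]*s+P[:,1]*c+q[1],P[:,2]]
def render(n,names,q):
    m=np.zeros((384*S,512*S),np.uint8)
    for k in names:
        for P in MODEL[k]:
            p=np.array([proj(n,w) for w in place(P,q)])
            cv2.fillConvexPoly(m,cv2.convexHull(np.round(((p+.5)*S-.5)*16).astype(np.int32)),255,shift=4)
    return cv2.resize(m,(512,384),interpolation=cv2.INTER_AREA)/255.
def fit(obs,names,q0):
    # obs: {cam:(softmask,weight)}
    def f(v):
        q=np.array(v)/[1000,1000,500]
        return sum(np.sum(w*(render(n,names,q)-m)**2) for n,(m,w) in obs.items())
    x0=np.array(q0)*[1000,1000,500]
    r=minimize(f,x0,method="Nelder-Mead",options=dict(initial_simplex=x0+np.vstack([np.zeros(3),np.eye(3)*12]),xatol=.1,fatol=.1))
    return r.x/[1000,1000,500],r.fun
E
cat > m.py <<'E'
from fit import *
ims={n:get_image(n) for n in("top","side")}
def soft(n,kind):
    im=ims[n].astype(float); b,g,r=im[...,0],im[...,1],im[...,2]
    hsv=cv2.cvtColor(ims[n],cv2.COLOR_BGR2HSV).astype(float)
    if kind=="y": # yellow or dark = not wood
        d=np.clip((g-b*1.0-45-0)/40,0,1) ; w=(g/(r+1))  # wood g/r ~.63
        return np.maximum(np.clip((w-.68)/.12,0,1),np.clip((75-im.max(2))/35,0,1))
    return np.clip((120-hsv[...,1])/50,0,1)
def roi(n,q,names,grow):
    m=(render(n,names,q)>0).astype(np.uint8); return cv2.dilate(m,np.ones((grow,grow))).astype(float)
if __name__=="__main__":
    q=np.array([.490,-.222,.233])
    obs={n:(soft(n,"y"),roi(n,q,["tray","fin"],15)) for n in ims}
    for o in(obs,{"top":obs["top"]},{"side":obs["side"]}): print("tray",fit(o,["tray","fin"],q))
    q=np.array([.525,.083,-.05])
    for cs in(["top","side"],["top"],["side"]):
        obs={n:(soft(n,"g"),roi(n,q,["well","walls"],9)) for n in cs}
        print("station",fit(obs,["well","walls"],q))
    cv2.imwrite("pics/dbg.png",np.hstack([cv2.resize(np.uint8(255*soft("top",k))[150:260,140:380],None,fx=1.66,fy=1.66) for k in"yg"]))
E
python3 m.py
```

```text
Traceback (most recent call last):
  File "m.py", line 15, in <module>
    for o in(obs,{"top":obs["top"]},{"side":obs["side"]}): print("tray",fit(o,["tray","fin"],q))
                                                                        ~~~^^^^^^^^^^^^^^^^^^^^
  File "fit.py", line 22, in fit
    r=minimize(f,x0,method="Nelder-Mead",options=dict(initial_simplex=x0+np.vstack([np.zeros(3),np.eye(3)*12]),xatol=.1,fatol=.1))
  File "fit.py", line 20, in f
    return sum(np.sum(w*(render(n,names,q)-m)**2) for n,(m,w) in obs.items())
  File "fit.py", line 20, in <genexpr>
    return sum(np.sum(w*(render(n,names,q)-m)**2) for n,(m,w) in obs.items())
                         ~~~~~~^^^^^^^^^^^
  File "fit.py", line 13, in render
    p=np.array([proj(n,w) for w in place(P,q)])
                ~~~~^^^^^
  File "h.py", line 10, in proj
    K,T,_=cam(n); q=np.linalg.inv(T)@np.append(P,1); p=K@np.array([q[0],-q[1],-q[2]]); return p[:2]/p[2]
          ~~~^^^
  File "h.py", line 4, in cam
    c=camera_model(n); return np.array(c["camera_matrix"]),np.array(c["T"]),c
ValueError: time passes only in moves, steps and waits
```

Too many camera_model calls; cache it.

```bash
sed -i 's/^def cam(n):/import functools\n@functools.cache\ndef cam(n):/' h.py; python3 m.py
```

```text
tray (array([ 0.49340533, -0.22424938,  0.25300777]), np.float64(208.4418739631767))
tray (array([ 0.49373872, -0.22341363,  0.25189573]), np.float64(141.24391420495294))
tray (array([ 0.49386472, -0.22828609,  0.26419273]), np.float64(58.43147817006148))
station (array([ 0.52583883,  0.08494206, -0.04681977]), np.float64(950.3285551710882))
station (array([ 0.52616157,  0.08503921, -0.05111846]), np.float64(228.91635570934255))
station (array([ 0.52546424,  0.0855794 , -0.04944746]), np.float64(718.8683870818916))
```

View pics/dbg.png

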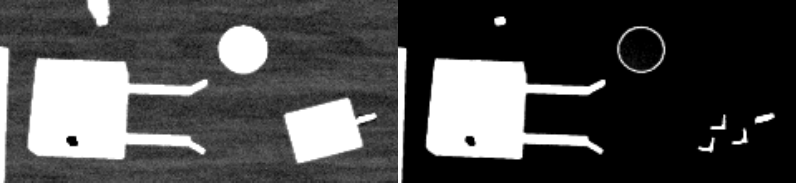

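>>> {"op": "apply_moves", "data": {
  "motion": [
    {"x": 34.1,"y": 29.7,"z": -11,"yaw": 88.4,"hand": 0},
    {"x": 34.1,"y": 29.7,"z": -11,"yaw": 88.4,"hand": 0},
    {"x": 34.1,"y": 29.7,"z": -11,"yaw": 88.4,"hand": 0},
    {"x": 34.1,"y": 29.7,"z": -11,"yaw": 88.4,"hand": 0},
    {"x": 34.1,"y": 29.7,"z": -11,"yaw": 88.4,"hand": 0},
    {"x": 34.1,"y": 29.7,"z": -11,"yaw": 88.4,"hand": 0},
    {"x": 34.1,"y": 29.7,"z": -11,"yaw": 88.4,"hand": 0},
    {"x": 34.1,"y": 29.7,"z": -11,"yaw": 88.4,"hand": 0},
    {"x": 34.1,"y": 29.7,"z": -11,"yaw": 88.4,"hand": 0},
    {"x": 34.1,"y": 29.7,"z": -11,"yaw": 88.4,"hand": 0}
  ],
  "newtons": 20
}}

```text
clock: 2.55
position: [0.5133, -0.3047, 0.1167]
ee_rot: [-1.927, -2.481, 0.001]
force: [-1.0, -0.3, 0.0]
width: 0.501
gripper_force: 0.0
```

>>> {"op": "apply_moves", "data": {
  "motion": [
    {"z": -5,"hand": 0},
    {"z": -9,"hand": 0},
    {"z": -9.1,"hand": 0},
    {"z": -9.1,"hand": 0},
    {"z": -9.1,"hand": -1},
    {"z": -9.1,"hand": -1},
    {"z": -9.1,"hand": -1},
    {"z": -9.1,"hand": -1}
  ],
  "newtons": 20
}}

```text
schema error: expected keys x, y, z, yaw, hand
```

Run:
```python
from m import *
s=observe(); print(s["position"],s["width"],s["gripper_force"],s["force"],s["joints"])
```

```text
[ 0.5130846  -0.30523477  0.11696248] 0.5013279226248575 0.0 [-0.59473843 -0.17983666  0.91629201] [ 0.73602921  0.53775943 -0.41653319  1.74262662  0.2655126   0.9169484
  0.45725519]
```

>>> {"op": "apply_moves", "data": {
  "motion": [
    {"x": 0,"y": 0,"yaw": 0,"z": -5,"hand": 0},
    {"x": 0,"y": 0,"yaw": 0,"z": -9.1,"hand": 0},
    {"x": 0,"y": 0,"yaw": 0,"z": -9.1,"hand": 0},
    {"x": 0,"y": 0,"yaw": 0,"z": -9.1,"hand": -1},
    {"x": 0,"y": 0,"yaw": 0,"z": -9.1,"hand": -1},
    {"x": 0,"y": 0,"yaw": 0,"z": -9.1,"hand": -1},
    {"x": 0,"y": 0,"yaw": 0,"z": -9.1,"hand": -1}
  ],
  "newtons": 20
}}

```text
clock: 3.52
position: [0.5142, -0.304, 0.0265]
ee_rot: [1.924, 2.483, -0.001]
force: [-2.4, -1.0, 6.7]
width: 0.133
gripper_force: 20.0
```

>>> {"op": "apply_moves", "data": {
  "motion": [
    {"x": 0,"y": 1,"yaw": -2,"z": 0,"hand": -1},
    {"x": 0,"y": 3,"yaw": -4,"z": 0,"hand": -1},
    {"x": 0,"y": 5,"yaw": -6.5,"z": 0,"hand": -1},
    {"x": 0,"y": 7,"yaw": -9,"z": 0,"hand": -1},
    {"x": 0,"y": 9,"yaw": -12,"z": 0,"hand": -1},
    {"x": 0,"y": 11,"yaw": -15,"z": 0,"hand": -1},
    {"x": 0,"y": 13,"yaw": -17.2,"z": 0,"hand": -1},
    {"x": 0,"y": 14.5,"yaw": -17.2,"z": 0,"hand": -1},
    {"x": 0,"y": 14.7,"yaw": -17.2,"z": 0,"hand": -1},
    {"x": 0,"y": 14.7,"yaw": -17.2,"z": 0,"hand": -1}
  ],
  "newtons": 25
}}

```text
clock: 4.78
position: [0.5149, -0.156, 0.0264]
ee_rot: [2.271, 2.169, 0.001]
force: [-0.3, 0.3, 7.9]
width: 0.126
gripper_force: 25.0
```

Run:
```python
from m import *
s=observe(); print(s["clock"],s["position"],s["ee_rot"],s["width"],s["force"])
q=np.array([.518,-.075,-.05])
for cs in(["top","side"],["top"]):
    obs={n:(soft(n,"y"),roi(n,q,["tray"],7)) for n in cs}
    print("tray",fit(obs,["tray"],q))
cv2.imwrite("pics/t1.png",cv2.resize(ims["top"][150:255,140:380],None,fx=3.3,fy=3.3,interpolation=cv2.INTER_CUBIC))
```

```text
4.875 [ 0.5149987  -0.15603134  0.02646973] [2.27085230e+00 2.16940602e+00 1.76946648e-03] 0.13321043212392022 [0.06456034 0.22231549 7.32238629]
tray (array([ 0.51933693, -0.07608305, -0.04012419]), np.float64(353.1463870452746))
tray (array([ 0.5197229 , -0.07611511, -0.0379885 ]), np.float64(240.89460810882133))
```

View pics/t1.png

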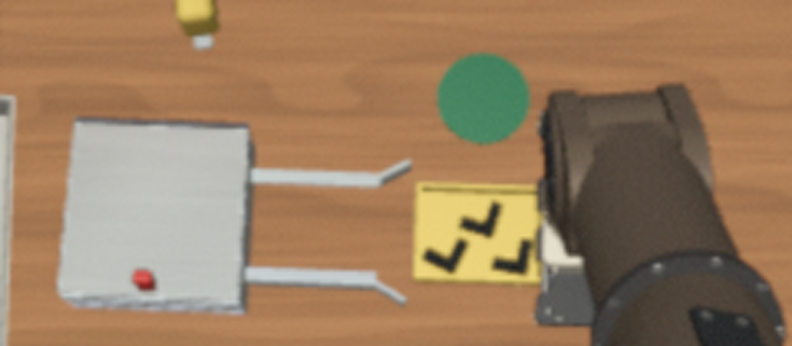

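>>> {"op": "apply_moves", "data": {
  "motion": [
    {"x": 0.05,"y": 2,"yaw": -0.3,"z": 0,"hand": -1},
    {"x": 0.15,"y": 4,"yaw": -0.3,"z": 0,"hand": -1},
    {"x": 0.25,"y": 6,"yaw": -0.3,"z": 0,"hand": -1},
    {"x": 0.35,"y": 8,"yaw": -0.3,"z": 0,"hand": -1},
    {"x": 0.45,"y": 10,"yaw": -0.3,"z": 0,"hand": -1},
    {"x": 0.55,"y": 12,"yaw": -0.3,"z": 0,"hand": -1},
    {"x": 0.62,"y": 13.5,"yaw": -0.3,"z": 0,"hand": -1},
    {"x": 0.7,"y": 15,"yaw": -0.3,"z": 0,"hand": -1},
    {"x": 0.7,"y": 15,"yaw": -0.3,"z": 0,"hand": -1}
  ],
  "newtons": 25
}}

```text
clock: 6.0
position: [0.5218, -0.0053, 0.0264]
ee_rot: [2.276, 2.164, 0.002]
force: [-0.8, 0.7, 7.2]
width: 0.128
gripper_force: 25.0
```

>>> {"op": "apply_moves", "data": {
  "motion": [
    {"x": 0,"y": 0.3,"yaw": 0,"z": 0,"hand": -1},
    {"x": 0,"y": 0.6,"yaw": 0,"z": 0,"hand": -1},
    {"x": 0,"y": 0.8,"yaw": 0,"z": 0,"hand": -1},
    {"x": 0,"y": 1.0,"yaw": 0,"z": 0,"hand": -1},
    {"x": 0,"y": 1.0,"yaw": 0,"z": 0,"hand": -1}
  ],
  "newtons": 25
}}

```text
clock: 6.62
position: [0.5218, -0.0012, 0.0265]
ee_rot: [2.279, 2.156, -0.004]
force: [1.0, -16.7, 9.8]
width: 0.13
gripper_force: 25.0
```

>>> {"op": "apply_moves", "data": {
  "motion": [
    {"x": 0,"y": 0.3,"yaw": 0,"z": 0,"hand": -1},
    {"x": 0,"y": 0.3,"yaw": 0,"z": 0,"hand": -1}
  ],
  "newtons": 35
}}

```text
clock: 6.88
position: [0.5218, -0.0011, 0.0264]
ee_rot: [2.28, 2.152, -0.008]
force: [0.9, -24.5, 11.5]
width: 0.128
gripper_force: 35.0
```

Run:
```python
from m import *
s=observe(); print(s["clock"],s["position"],s["ee_rot"],s["width"],s["force"])
a=cv2.resize(ims["top"][175:255,150:280],None,fx=4,fy=4,interpolation=cv2.INTER_CUBIC)
b=cv2.resize(ims["side"][185:265,190:320],None,fx=4,fy=4,interpolation=cv2.INTER_CUBIC)[:,:280]
cv2.imwrite("pics/t2.png",np.hstack([a,b[:, :280]]))
```

```text
6.975 [ 0.52183831 -0.00112138  0.02646345] [ 2.28026894  2.15218808 -0.00781805] 0.12770697865712344 [  1.48898647 -24.80942376  11.19631412]
```

View pics/t2.png

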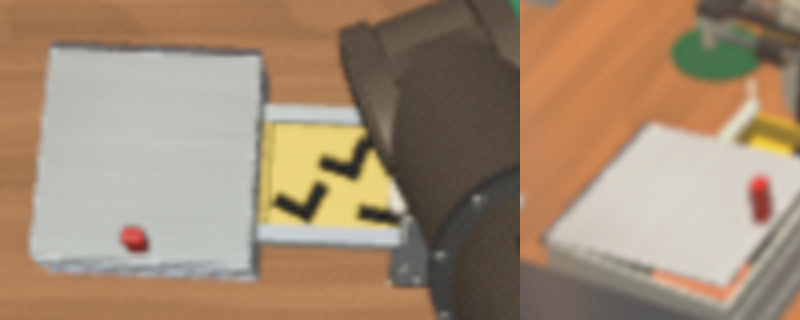

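>>> {"op": "apply_moves", "data": {
  "motion": [
    {"x": 0,"y": -0.7,"yaw": 0,"z": 0,"hand": -1},
    {"x": 0,"y": -0.8,"yaw": 0,"z": 0,"hand": -0.3},
    {"x": 0,"y": -0.8,"yaw": 0,"z": 0,"hand": -0.3},
    {"x": 0,"y": -0.8,"yaw": 0,"z": 3,"hand": -0.3},
    {"x": 0,"y": -0.8,"yaw": 0,"z": 8,"hand": -0.3},
    {"x": 0,"y": -0.8,"yaw": 0,"z": 14,"hand": -0.3},
    {"x": -10,"y": -4,"yaw": 10,"z": 18,"hand": -0.3},
    {"x": -15,"y": -8,"yaw": 20,"z": 18,"hand": -0.3},
    {"x": -15,"y": -14,"yaw": 30,"z": 18,"hand": -0.3},
    {"x": -15,"y": -20,"yaw": 30,"z": 18,"hand": -0.3}
  ]
}}

```text
clock: 8.22
position: [0.3779, -0.156, 0.205]
ee_rot: [1.632, 2.683, 0.0]
force: [2.0, -1.0, 0.4]
width: 0.349
gripper_force: 0.0
```

Run:
```python
from m import *
s=observe(); print(s["clock"],s["position"],s["ee_rot"],s["width"],s["force"],s["joints"])
im=ims["top"]
a=cv2.resize(im[170:260,150:290],None,fx=5.5,fy=5.5,interpolation=cv2.INTER_CUBIC)
Q=(.5258,.085,-.050)
for P,c in((box(-45,45,-60,60,28,28),(0,0,255)),(box(-6,6,-96,-60,60,60),(255,0,255)),(box(-79,79,60,218,88,88),(0,255,0))):
    p=np.array([proj("top",w) for w in place(P,Q)])
    h=cv2.convexHull(((p+.5-[150,170])*5.5).astype(np.int32)); cv2.polylines(a,[h],True,c,1)
cv2.imwrite("pics/t3.png",a)
```

```text
8.325 [ 0.37685238 -0.16148853  0.20449424] [ 1.64986592  2.67259796 -0.00321407] 0.35240989909324477 [-0.23504798  1.22497587 -0.09717203] [ 0.59383153  0.13336784 -0.35332287  2.06800648  0.05931494  0.94910412
  0.67349837]
```

View pics/t3.png

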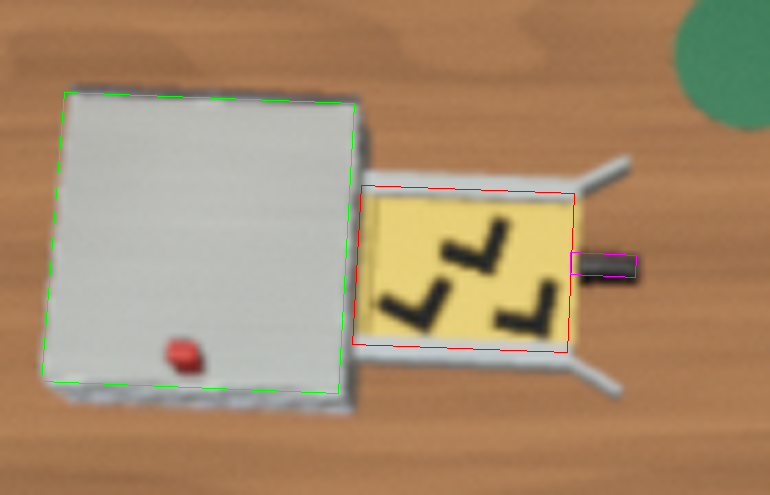

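Run:
```python
from m import *
import fit as F
F.MODEL["tab"]=[box(-6,6,-8,8,88,124)]
def red(n):
    im=ims[n].astype(float); return np.clip((im[...,2]-2.2*im[...,1])/40+.5,0,1)*(im[...,2]>70)
q=np.array([.450,.224,-.05])
obs={n:(red(n),roi(n,q,["tab"],13)) for n in ims}
for n in ims: print(n,obs[n][0][obs[n][1]>0].sum(), render(n,["tab"],q).sum())
for o in(obs,{"top":obs["top"]},{"side":obs["side"]}):
    r=F.minimize(lambda v:sum(np.sum(w*(render(n,["tab"],[v[0]/1e3,v[1]/1e3,-.05])-m)**2) for n,(m,w) in o.items()),[458,224],method="Nelder-Mead",options=dict(initial_simplex=[[458,224],[468,224],[458,234]])); print(r.x,r.fun)
st=np.array([.5258,.085]); u=np.array([np.cos(.05),-np.sin(.05)]);v=np.array([.05,.99875])
print("expected tab",st-.069*u+.139*v)
```

```text
top 17.284999999999997 40.93333333333334
side 18.664999999999992 72.82745098039216
[468.84688187 224.23227692] 76.79909096501348
[471.34133549 230.83548685] 14.760926345636296
[513. 124.] 15.289174999999991
expected tab [0.46383623 0.22727481]
```

Run:
```python
from m import *
for n,z,b in(("top",.106,(150,200,225,245)),("side",.106,(220,205,275,255))):
    im=ims[n].astype(float); m=(im[...,2]>1.7*im[...,1])&(im[...,2]>1.7*im[...,0])&(im[...,2]>60)
    k=np.zeros_like(m);k[b[1]:b[3],b[0]:b[2]]=1;
    hs=cv2.cvtColor(ims[n],cv2.COLOR_BGR2HSV); m=((hs[...,0]<6)|(hs[...,0]>172))&(hs[...,1]>110)&k
    nn,l,st,c=cv2.connectedComponentsWithStats(m.astype(np.uint8))
    for i in range(1,nn):
        if st[i,4]>5: print(n,st[i],c[i],at(n,c[i],z))
    print(proj(n,[.4638,.2273,.106]))
```

```text
top [181 232   5   6  26] [183.11538462 234.34615385] [0.46812727 0.22800905 0.106     ]
[183.33288168 235.8298188 ]
side [248 229   4  11  37] [249.7027027  233.86486486] [0.47428698 0.20198043 0.106     ]
[249.29172068 239.74863673]
```

Run:
```python
from m import *
q=(.5258,.084,-.05)
for P in([-79,60,88],[-79,218,88],[79,60,88],[79,218,88],[-69,139,88],[-69,139,124],[-60,139,88],[-60,139,124]):
    w=place(np.array([P])/1e3,q)[0]; print(P,w,proj("side",w).round(1),proj("top",w).round(1))
a=cv2.resize(ims["side"][195:275,185:285],None,fx=7,fy=7,interpolation=cv2.INTER_CUBIC)
cv2.imwrite("pics/s3.png",a)
```

```text
[-79, 60, 88] [0.44989748 0.14787337 0.088     ] [264.  230.2] [211.3 241. ]
[-79, 218, 88] [0.45779419 0.30567591 0.088     ] [239.8 261.1] [157.5 238.9]
[79, 60, 88] [0.60770002 0.13997666 0.088     ] [220.9 216. ] [214.4 188.3]
[79, 218, 88] [0.61559673 0.2977792  0.088     ] [194.3 244.6] [161.6 186.3]
[-69, 139, 88] [0.46383334 0.22627485 0.088     ] [249.5 244. ] [184.6 236.6]
[-69, 139, 124] [0.46383334 0.22627485 0.124     ] [249.4 235. ] [182.7 235.1]
[-60, 139, 88] [0.47282209 0.22582504 0.088     ] [246.9 243.1] [184.8 233.5]
[-60, 139, 124] [0.47282209 0.22582504 0.124     ] [246.7 234.1] [183.  231.9]
```

View pics/s3.png

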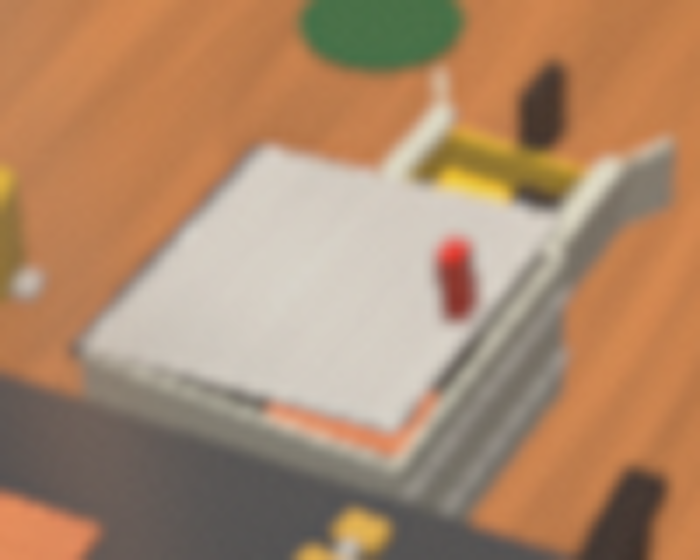

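>>> {"op": "apply_moves", "data": {
  "motion": [
    {"x": 9.2,"y": 38.7,"z": 0.5,"yaw": 60.5,"hand": 0},
    {"x": 9.2,"y": 38.7,"z": 0.5,"yaw": 60.5,"hand": 0},
    {"x": 9.2,"y": 38.7,"z": 0.5,"yaw": 60.5,"hand": 0},
    {"x": 9.2,"y": 38.7,"z": 0.5,"yaw": 60.5,"hand": 0},
    {"x": 9.2,"y": 38.7,"z": 0.5,"yaw": 60.5,"hand": 0},
    {"x": 9.2,"y": 38.7,"z": 0.5,"yaw": 60.5,"hand": 0},
    {"x": 9.2,"y": 38.7,"z": 0.5,"yaw": 60.5,"hand": 0},
    {"x": 9.2,"y": 38.7,"z": 0.5,"yaw": 60.5,"hand": 0},
    {"x": 9.2,"y": 38.7,"z": 0.5,"yaw": 60.5,"hand": 0},
    {"x": 9.2,"y": 38.7,"z": 0.5,"yaw": 60.5,"hand": 0}
  ],
  "newtons": 15
}}

```text
clock: 9.88
position: [0.4707, 0.2296, 0.2093]
ee_rot: [0.071, 3.141, -0.001]
force: [-0.6, 0.0, 0.3]
width: 0.501
gripper_force: 0.0
```

>>> {"op": "apply_moves", "data": {
  "motion": [
    {"x": -0.2,"y": -0.5,"z": -4,"yaw": 0,"hand": 0},
    {"x": -0.2,"y": -0.5,"z": -7,"yaw": 0,"hand": 0},
    {"x": -0.2,"y": -0.5,"z": -9,"yaw": 0,"hand": 0},
    {"x": -0.2,"y": -0.5,"z": -9.6,"yaw": 0,"hand": 0},
    {"x": -0.2,"y": -0.5,"z": -9.6,"yaw": 0,"hand": 0},
    {"x": -0.2,"y": -0.5,"z": -9.6,"yaw": 0,"hand": -1},
    {"x": -0.2,"y": -0.5,"z": -9.6,"yaw": 0,"hand": -1},
    {"x": -0.2,"y": -0.5,"z": -9.6,"yaw": 0,"hand": -1},
    {"x": -0.2,"y": -0.5,"z": -9.6,"yaw": 0,"hand": -1}
  ],
  "newtons": 15
}}

```text
clock: 11.0
position: [0.4686, 0.2228, 0.1129]
ee_rot: [-0.072, -3.14, 0.007]
force: [-0.5, -7.9, 0.9]
width: 0.171
gripper_force: 15.0
```

>>> {"op": "apply_moves", "data": {
  "motion": [
    {"x": 0.72,"y": -0.04,"z": 1.76,"yaw": 0,"hand": -1},
    {"x": 1.85,"y": -0.09,"z": 3.71,"yaw": 0,"hand": -1},
    {"x": 3.26,"y": -0.16,"z": 5.47,"yaw": 0,"hand": -1},
    {"x": 4.91,"y": -0.25,"z": 7.0,"yaw": 0,"hand": -1},
    {"x": 6.78,"y": -0.34,"z": 8.26,"yaw": 0,"hand": -1},
    {"x": 8.82,"y": -0.44,"z": 9.24,"yaw": 0,"hand": -1},
    {"x": 8.82,"y": -0.44,"z": 9.24,"yaw": 0,"hand": -1}
  ],
  "newtons": 15
}}

```text
clock: 11.88
position: [0.5582, 0.2183, 0.2063]
ee_rot: [-0.074, -3.141, 0.006]
force: [-3.1, -10.1, 8.7]
width: 0.169
gripper_force: 15.0
```

>>> {"op": "apply_moves", "data": {
  "motion": [
    {"x": 1.1,"y": -0.15,"z": 0.35,"yaw": 0,"hand": -1},
    {"x": 2.15,"y": -0.3,"z": 0.65,"yaw": 0,"hand": -1},
    {"x": 4.39,"y": -0.42,"z": 0.98,"yaw": 0,"hand": -1},
    {"x": 6.64,"y": -0.53,"z": 0.97,"yaw": 0,"hand": -1},
    {"x": 8.87,"y": -0.64,"z": 0.63,"yaw": 0,"hand": -1},
    {"x": 10.32,"y": -0.72,"z": 0.21,"yaw": 0,"hand": -1},
    {"x": 10.32,"y": -0.72,"z": 0.21,"yaw": 0,"hand": -1}
  ],
  "newtons": 15
}}

```text
clock: 12.75
position: [0.6621, 0.2131, 0.2079]
ee_rot: [0.072, 3.139, -0.001]
force: [2.3, -5.4, 3.9]
width: 0.172
gripper_force: 15.0
```

>>> {"op": "apply_moves", "data": {
  "motion": [
    {"x": 0,"y": 0,"z": 0,"yaw": 0,"hand": -0.3},
    {"x": 0,"y": 0,"z": 0,"yaw": 0,"hand": -0.3},
    {"x": 0,"y": 0,"z": 4,"yaw": 0,"hand": -0.3},
    {"x": 0,"y": 0,"z": 9,"yaw": 0,"hand": -0.3},
    {"x": -6,"y": -4,"z": 10,"yaw": 0,"hand": -0.3},
    {"x": -11,"y": -8,"z": 10,"yaw": 0,"hand": -0.3},
    {"x": -16,"y": -14,"z": 10,"yaw": 0,"hand": -0.3},
    {"x": -21,"y": -20,"z": 10,"yaw": 0,"hand": -0.3},
    {"x": -25,"y": -26,"z": 10,"yaw": 0,"hand": -0.3},
    {"x": -25,"y": -32,"z": 10,"yaw": 0,"hand": -0.3}
  ],
  "newtons": 15
}}

```text
clock: 14.0
position: [0.4207, -0.0636, 0.3081]
ee_rot: [0.065, 3.14, -0.001]
force: [2.4, -0.1, -0.9]
width: 0.353
gripper_force: 0.0
```

Run:
```python
from m import *
s=observe(); print(s["clock"],s["position"],s["ee_rot"],s["force"],s["joints"])
for n in ims:
    for r in silhouettes("pivot",n)[:2]:
        print(n,r["p"],r["rect"]); np.save(f"piv_{n}.npy",r["mask"])
a=cv2.resize(ims["top"][180:250,145:225],None,fx=5,fy=5,interpolation=cv2.INTER_CUBIC)
b=cv2.resize(ims["side"][190:260,190:270],None,fx=5,fy=5,interpolation=cv2.INTER_CUBIC)
cv2.imwrite("pics/p1.png",np.hstack([a,b]))
```

```text
14.1 [ 0.42025344 -0.06951507  0.30763669] [-0.08308074 -3.13922996  0.00506362] [ 0.97317403  0.33794434 -0.33779348] [ 0.63363496  0.09195724 -0.6359911   1.85163285  0.0615589   1.21787114
  1.49616701]
top 0.87 [180.5, 208.5, 197.2, 236.7]
side 0.74 [224.0, 238.9, 245.3, 258.0]
```

View pics/p1.png

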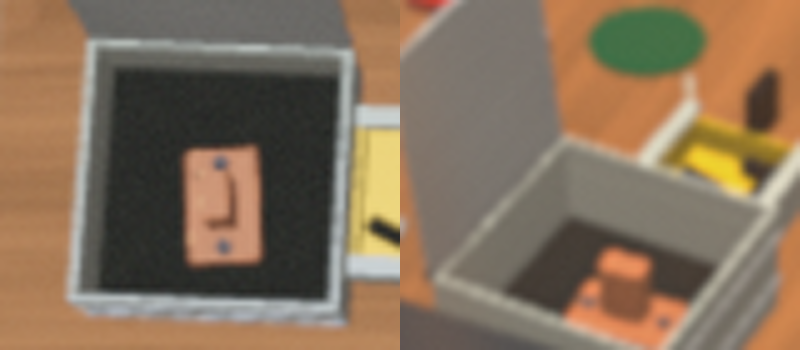

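Run:
```python
from fit import *
import fit as F
m=np.load("piv_top.npy").astype(np.uint8)
cs=max(cv2.findContours(m,0,cv2.CHAIN_APPROX_NONE)[0],key=cv2.contourArea)
g=np.array([at("top",p,.028)[:2] for p in cs[:,0]],np.float32)*1000
print(cv2.minAreaRect(g))
im=get_image("top"); hs=cv2.cvtColor(im,cv2.COLOR_BGR2HSV).astype(float)
soft=np.clip((hs[...,1]-70)/50,0,1)*np.clip((hs[...,2]-90)/50,0,1)
F.MODEL["piv"]=[box(-35,35,-22,22,20,28),box(-15,15,-9,9,20,70)]
q=np.array([.520,.222,.03])
w=cv2.dilate((render("top",["piv"],q)>0).astype(np.uint8),np.ones((9,9))).astype(float)
print(fit({"top":(soft,w)},["piv"],q)); F.MODEL["well2"]=[box(-79,79,60,218,83,83)]
hs2=np.clip((120-hs[...,1])/50,0,1)
# neck top check
print(proj("top",[.52,.222,.07]))
```

```text
((520.286865234375, 220.97618103027344), (69.6707992553711, 44.03669357299805), 4.388476848602295)
(array([0.52012183, 0.22293044, 0.04006572]), np.float64(37.54966746832757))
[187.27849918 218.54984286]
```

>>> {"op": "apply_moves", "data": {
  "motion": [
    {"x": 10,"y": 29,"z": -8,"yaw": 5.3,"hand": 0},
    {"x": 10,"y": 29,"z": -8,"yaw": 5.3,"hand": 0},
    {"x": 10,"y": 29,"z": -8,"yaw": 5.3,"hand": 0},
    {"x": 10,"y": 29,"z": -8,"yaw": 5.3,"hand": 0},
    {"x": 10,"y": 29,"z": -8,"yaw": 5.3,"hand": 0},
    {"x": 10,"y": 29,"z": -8,"yaw": 5.3,"hand": 0},
    {"x": 10,"y": 29,"z": -8,"yaw": 5.3,"hand": 0},
    {"x": 10,"y": 29,"z": -8,"yaw": 5.3,"hand": 0}
  ],
  "newtons": 30
}}

```text
clock: 15.25
position: [0.5229, 0.2258, 0.2282]
ee_rot: [-0.075, 3.14, -0.001]
force: [0.5, -0.6, 0.5]
width: 0.497
gripper_force: 0.0
```

>>> {"op": "apply_moves", "data": {
  "motion": [
    {"x": -0.3,"y": -0.5,"z": -6,"yaw": 0,"hand": 0},
    {"x": -0.3,"y": -0.5,"z": -11,"yaw": 0,"hand": 0},
    {"x": -0.3,"y": -0.5,"z": -16,"yaw": 0,"hand": 0},
    {"x": -0.3,"y": -0.5,"z": -19,"yaw": 0,"hand": 0},
    {"x": -0.3,"y": -0.5,"z": -19.3,"yaw": 0,"hand": 0},
    {"x": -0.3,"y": -0.5,"z": -19.3,"yaw": 0,"hand": -1},
    {"x": -0.3,"y": -0.5,"z": -19.3,"yaw": 0,"hand": -1},
    {"x": -0.3,"y": -0.5,"z": -19.3,"yaw": 0,"hand": -1},
    {"x": -0.3,"y": -0.5,"z": -19.3,"yaw": 0,"hand": -1}
  ],
  "newtons": 35
}}

```text
clock: 16.38
position: [0.5206, 0.2213, 0.0359]
ee_rot: [-0.076, 3.139, -0.0]
force: [-0.7, -2.4, 7.3]
width: 0.195
gripper_force: 35.0
```

>>> {"op": "apply_moves", "data": {
  "motion": [
    {"x": 0,"y": 0,"z": 1,"yaw": 0,"hand": -1},
    {"x": 0,"y": 0,"z": 4,"yaw": 0,"hand": -1},
    {"x": 0,"y": 0,"z": 8,"yaw": 0,"hand": -1},
    {"x": 0,"y": 0,"z": 12,"yaw": 0,"hand": -1},
    {"x": 0,"y": -3,"z": 14,"yaw": 0,"hand": -1},
    {"x": 0,"y": -7,"z": 15,"yaw": 0,"hand": -1},
    {"x": 0,"y": -12,"z": 15,"yaw": 0,"hand": -1},
    {"x": 0,"y": -17,"z": 15,"yaw": 0,"hand": -1},
    {"x": 0,"y": -22,"z": 15,"yaw": 0,"hand": -1},
    {"x": 1,"y": -26,"z": 15,"yaw": 0,"hand": -1}
  ],
  "newtons": 35
}}

```text
clock: 17.62
position: [0.5288, -0.0406, 0.1851]
ee_rot: [0.075, -3.14, 0.001]
force: [0.9, 0.4, -4.2]
width: 0.194
gripper_force: 35.0
```

>>> {"op": "apply_moves", "data": {
  "motion": [
    {"x": 3,"y": -1,"z": -0.5,"yaw": 0,"hand": -1},
    {"x": 7,"y": -2.5,"z": -1,"yaw": 0,"hand": -1},
    {"x": 10,"y": -3.5,"z": -1.5,"yaw": 0,"hand": -1},
    {"x": 12,"y": -4,"z": -1.7,"yaw": 0,"hand": -1},
    {"x": 12.2,"y": -4,"z": -1.7,"yaw": 0,"hand": -1},
    {"x": 12.2,"y": -4,"z": -1.7,"yaw": 0,"hand": -1},
    {"x": 12.2,"y": -4,"z": -1.7,"yaw": 0,"hand": -1},
    {"x": 12.2,"y": -4,"z": -1.7,"yaw": 0,"hand": -1}
  ],
  "newtons": 35
}}

```text
clock: 18.62
position: [0.6514, -0.0783, 0.1682]
ee_rot: [-0.077, 3.141, -0.0]
force: [0.5, -0.4, -4.0]
width: 0.195
gripper_force: 35.0
```

Run:
```python
from m import *
s=observe(); print(s["clock"],s["position"],s["ee_rot"],s["force"],s["width"],np.abs(s["dq"]).max())
print(proj("side",[.652,-.081,.152]),proj("side",[.652,-.081,.002]))
a=cv2.resize(ims["top"][130:260,60:320],None,fx=3,fy=3)
b=cv2.resize(ims["side"][120:270,180:340],None,fx=2.6,fy=2.6)
c=np.zeros((390,800,3),np.uint8); 
cv2.imwrite("pics/f.png",np.hstack([cv2.resize(a,(400,200)),cv2.resize(b,(400,375))[:200]]) if 0 else np.hstack([cv2.resize(a[:,120:],(380,375)),cv2.resize(b,(400,375))]))
```

```text
18.725 [ 0.65162853 -0.07845415  0.16812648] [-7.64524002e-02  3.14054517e+00 -3.23794849e-04] [ 0.89016031 -0.09909464 -4.23953663] 0.19303364795815292 0.004587702448152253
[238.08140405 163.65876647] [239.04272756 197.70287944]
```

View pics/f.png

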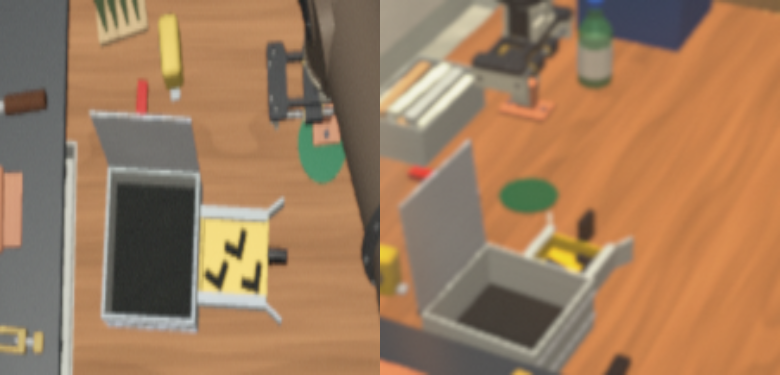

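The last picture shows the flap standing open, the tray home with its three corners, and the pivot held upright above the pad.

```bash
python3 -c "from cell import sign_off; print(sign_off())"
```

```text
the job is handed in; nothing more can be done
None
```

The job is handed in at about 19 s on the robot's clock: the tray is home with its three corners, the flap stands open, and the pivot is held still and upright about 15 cm above the green pad.

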